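Push the row of blanks up to the stop and shut the gate behind it

TASK

The five square steel blanks to be marked out stand in one touching row in the channel of the marking-out rail, short of its end stop. With a fingertip, push the whole row from behind, as one train and without lifting or parting it, along the channel until it is fully home against the end stop; then push the swing gate fully shut across the channel behind the last blank. Pick nothing up, and leave everything else on the bench where it is.

Things in the scene. Friction and masses are not known exactly. Their poses are not given: they have to be found in the camera images.
- jig: The marking-out rail, fixed to the bench: dark steel base plate 330 x 96 x 10 mm (y = -60 to +36 mm) with a straight open-topped channel, floor 10 mm above the bench. Origin on the bench under the channel's centre line, mid-length; x along the channel towards the end stop, y across, z up. Channel 31.5 mm wide between aluminium side strips 10 mm wide, tops 18 mm above the bench; open at the loading end (x = -165 mm).
- stop_face (a point): Centre of the face of the end stop that the first blank has to touch: jig x = +145 mm, y = 0, 21 mm above the bench. The stop is a steel block across the channel, 20 mm thick, 56 mm wide, top 42 mm above the bench (screw heads to 47).
- blank1: Square steel blank, 28 mm along the channel x 30 across x 22 high, about 0.1 to 0.2 kg, a dark hole in the middle of its top. Origin: centre of its underside; axes parallel to the jig's. It slides on the channel floor (friction about 0.3); top 32 mm above the bench, 14 mm above the side strips. First in the row, nearest the end stop; the row starts 50 to 105 mm short of the stop. At home its origin is at jig x = +131 mm.
- blank2: Blank like blank1, same origin and axes. Second in the row, touching blank1.
- blank3: Blank like blank1, same origin and axes. Third in the row.
- blank4: Blank like blank1, same origin and axes. Fourth in the row.
- blank5: Blank like blank1, same origin and axes. Fifth and last in the row: its rear face (towards jig -x) is the one to push. At home its origin is at jig x = +19 mm and its rear face at +5 mm.
- gate (a joint): Swing gate, a flat steel bar turning level about point gate_pivot, clear over the side strips. 0 rad = fully shut against its own stop, square across the channel (bar points along jig +y). Grows counter-clockwise from above as it opens: 1.57 = parallel to the channel, pointing to the loading end (jig -x); at most 2.4. Starts at 1.65 to 2.2. Slightly stiff (0.06 N m), stays where it is left.
- gate_pivot (a point): The gate's turning axis, a screw beside the channel: jig x = -3 mm, y = -40 mm; this point is 23.5 mm above the bench, at half the bar's thickness. Bar 12 mm wide, 7 mm thick, 20 to 27 mm above the bench; screw head 15 mm across, top at 33 mm. Shut, the bar stands 2 mm behind the last blank, so it shuts only when the row is home.
- gate_knob (a point): Middle of the gate's upright round finger knob, 56 mm from the turning axis: 13 mm in diameter, from the bar's top up to 49 mm above the bench; this point is 38 mm above the bench. The bar ends 11 mm beyond it.
- ink: Bystander: small jar 44 mm across, 58 mm high, standing on the gate's side of the rail. Origin: centre of its underside.
- punch: Bystander: centre punch 108 mm long, 11 mm thick, lying beside the rail on the side away from the gate. Origin under its middle.
- offcut: Bystander: upright round bar end 32 mm across, 28 mm high, on the gate's side near the loading end. Origin: centre of its underside.
- spare: Bystander: spare square blank of the same size as those in the row, lying on the bench beside the rail near the loading end, on the side away from the gate. Not part of the row. Origin: centre of its underside.
- file: Bystander: flat file with a wooden handle, 340 mm long, lying to the robot's left, beyond the square. Origin under its middle.
- hammer: Bystander: hammer 260 mm long lying to the robot's right. Origin on the bench, about under its middle.
- square: Bystander: engineer's square, 85 mm stock and 105 mm blade, lying to the robot's left. Origin under the middle of the stock.

How it is judged:
By the outcome, as a careful person would: the job done as asked, in the order asked, and still so for the second after the job is handed in, with the robot touching nothing.
It also fails if it takes over 51 s, if anything falls off the work surface, if the arm or the gripper's body presses on something with over 40 N, if the wrist force passes 120 N, or if a joint passes its speed limit or range.

ROBOT

A 7-joint arm with a two-finger parallel gripper is mounted at the origin on the work surface. World frame = base frame: x ahead of the robot, y to its left, z up, the work surface at z = 0. Lengths are in m, angles in rad, forces in N, time in s.
With the tool pointing down it reaches from about 0.4 to 0.85 m from the base axis. Payload 4.5 kg.
Tool frame: the origin (TCP) lies midway between the tips of the shut fingers; the grasp point (between the pads) lies 19 mm behind it (r.tcp_to_grasp is the distance from the TCP to the grasp point, in m); x points along the fingers, z is the direction in which the jaws open and shut, and the axes are right-handed (so a half turn about x gives the same grasp; the last joint's range is limited). The gripper opens to 85 mm and grips with 20 to 120 N. Pads are 22 mm wide; open, the fingers measure 114 mm over their backs; the gripper's body (76 mm by 85 mm) begins 54 mm behind the grasp point. The pads swing forward as they close: fully open they stand 13 mm farther back than shut.
Start: joints at [-1.315, 0.689, -0.195, 1.565, 0.157, 0.902, -0.215], TCP at [0.137, 0.61, 0.231] pointing down, gripper open.
Joint ranges: [-3.01, 3.01], [-0.46, 2.08], [-1.47, 1.51], [0.13, 2.56], [-1, 4.14], [0.04, 2.09], [-2.66, 2.66]. Speed limits (rad/s): [2.57, 2.57, 3.14, 3.14, 3.14, 3.14, 3.14].

INTERFACE

Orientations are given as a rotation vector (axis times angle).
In Python, from rig import sensors, get_image, camera_info, r, models gives the robot as it stands. The module is installed in compiled form; this text tells all that it offers.
- The arm moves only by the tool servo_tool, never from a script. Its argument "deltas" is one flat list of numbers, 7 for each row, row after row: the shift along the tool's x, y, z in m, then the turn, a rotation vector about the tool's x, y, z in rad, then the opening, from 0 (shut) to 1 (fully open). A call has 1 to 5 rows; each row shifts and turns the commanded pose from where the row before left it, along the tool's axes as they then stand; what a row does not reach is not made up. A row lasts 1/10 s, in which the tool goes at most 50 mm and 8.59 degrees, less where a joint would pass 70% of its speed; a pose out of reach is approached as far as the arm can. A call with a gripper value outside its range is refused whole. The fingers move at their own pace and stop on an object; "grip_force" is the grip in N (left out, the last holds). Time passes only in rows, so rows that do not move let the fingers close. It gives the time, the measured TCP pose, the force and the opening at its end, in the units of the state.
- sensors.get_obs(): the state, without advancing time (a new reading comes with each control period).
- get_image(name): name is "scene" or "side" or "wrist"; returns the picture (480x640x3 uint8, red, green, blue); there is no depth.
- camera_info(name): a dict with "camera_matrix" (3x3 intrinsics, pixels), "extrinsics" (4x4, takes a point from camera to world coordinates). Camera axes: x right, y up, looking along -z (the intrinsics and any distortion apply to the point x, -y, -z); pixel columns grow to the right and rows downward; lengths in m; the calibration is good to about 2 mm. A picture is of the moment at which its call begins: read the wrist's pose just before it. camera_info takes no time and is no camera call; for the wrist camera it gives the pose at the moment of the call.
- r.sign_off(): hands the job in, once; it reports no verdict.
Trained networks look in the newest picture that a camera, given by its name, has taken for a name from the list of things; names that differ only in an ending like _2 or _b are one class to them, and where a whole thing is asked for, a point or a joint stands for the part that bears it (a point fixed in the world has none). Each returns a list of dicts, best first, with "conf" (0 to 1); they miss things now and then, are a little off and sometimes report something else, mostly with a low value. They report only what shows in the picture. A call takes as long as a camera call.
- models.look_for(thing, camera): "centre" ([x, y, z] in m, in world coordinates, good to about 4 mm: the middle of the surface that is visible of it).
The state is a dict: "time_s": time; "q": joint angles; "joint_vel": joint speeds; "joint_torque": joint torques, N m; "position": TCP position; "ee_rot": TCP orientation; "force": force on the tool from outside, world axes, zero at the start; "ft_torque": the same for the moment, N m; "width": finger opening in m.
Only numpy, scipy, OpenCV 4.12 (cv2) and the standard library are available. Lean on these libraries where they do the work, as an engineer would, in place of code of your own. Each camera call takes 0.05 s, during which the arm holds its last target.

## Working session

There is one attempt and no reset: what is moved stays moved. The work goes in short steps, Python scripts to look and compute and a tool call to move; the robot and the scene stay as the last step left them, time stands still between calls to the robot, and variables do not carry over. Pictures are saved under pics/ and viewed, and the job is handed in when it is done.

Besides the shell and the picture viewer there is one more tool, called after "Call:" in YAML: its name, and indented under it one key for each argument. servo_tool: Moves the arm, as the interface text tells. Its arguments: {"type":"object","properties":{"deltas":{"type":"array"},"grip_force":{"type":"number"}},"required":["deltas"]}

```bash
mkdir -p pics; python3 - <<'E'
from rig import sensors,get_image,camera_info,r,models
import cv2,numpy as np
np.set_printoptions(precision=4,suppress=True)
o=sensors.get_obs();print(o)
for n in ["scene","side"]:
    cv2.imwrite(f"pics/{n}0.png",get_image(n)[:,:,::-1]);c=camera_info(n);print(n,c)
for t in ["jig","blank1","gate","gate_knob","ink","offcut","spare","gate_pivot"]:
    print(t,[(d['conf'],np.round(d['centre'],4)) for d in models.look_for(t,"scene")][:6])
E
```

```text
{'time_s': 0.0, 'q': array([-1.3152,  0.69  , -0.1945,  1.5664,  0.1573,  0.9025, -0.2151]), 'joint_vel': array([0.0012, 0.0002, 0.0014, 0.0001, 0.0008, 0.0012, 0.0016]), 'joint_torque': array([ -0.0014, -53.9615,  -1.2669, -15.8546,   0.0091,   0.0095,
         0.    ]), 'position': array([0.1374, 0.609 , 0.2305]), 'ee_rot': array([-1.0456,  1.3073,  1.0435]), 'force': array([0.6713, 0.4477, 0.2278]), 'ft_torque': array([ 0.0401, -0.01  ,  0.0058]), 'width': 0.08557107555477086}
scene {'camera_matrix': array([[434.0672,   0.    , 319.9192],
       [  0.    , 434.0672, 243.1976],
       [  0.    ,   0.    ,   1.    ]]), 'extrinsics': array([[ 0.5315, -0.5923,  0.6055,  1.1245],
       [ 0.8471,  0.3753, -0.3763, -0.4016],
       [-0.0044,  0.7129,  0.7012,  0.7434],
       [ 0.    ,  0.    ,  0.    ,  1.    ]])}
side {'camera_matrix': array([[564.4719,   0.    , 320.3056],
       [  0.    , 564.4719, 235.0839],
       [  0.    ,   0.    ,   1.    ]]), 'extrinsics': array([[ 0.9806,  0.1272, -0.1491,  0.3327],
       [-0.195 ,  0.709 , -0.6777, -1.025 ],
       [ 0.0195,  0.6936,  0.7201,  1.0732],
       [ 0.    ,  0.    ,  0.    ,  1.    ]])}
jig [(0.88, array([ 0.5784, -0.0356,  0.0105]))]
blank1 [(0.74, array([0.5751, 0.0486, 0.0305])), (0.73, array([ 0.5617, -0.0054,  0.0288])), (0.54, array([ 0.542 , -0.0622,  0.0331])), (0.49, array([ 0.5476, -0.0317,  0.0312])), (0.46, array([0.566 , 0.0174, 0.0293]))]
gate [(0.68, array([ 0.5979, -0.0527,  0.0261])), (0.45, array([ 0.4457, -0.107 ,  0.0202])), (0.33, array([ 0.5566, -0.0091,  0.031 ]))]
gate_knob [(0.75, array([ 0.5932, -0.0498,  0.0236])), (0.32, array([ 0.6137, -0.1687,  0.0282]))]
ink [(0.91, array([0.6839, 0.0793, 0.048 ]))]
offcut [(0.47, array([ 0.612 , -0.1714,  0.0251]))]
spare [(0.59, array([ 0.4406, -0.1061,  0.0186]))]
gate_pivot [(0.72, array([ 0.5763, -0.037 ,  0.0126])), (0.43, array([ 0.4627, -0.4856,  0.0254]))]
```

View pics/scene0.png

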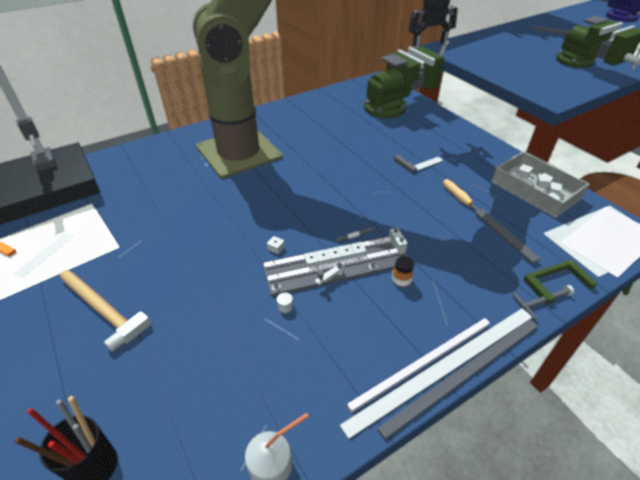

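View pics/side0.png

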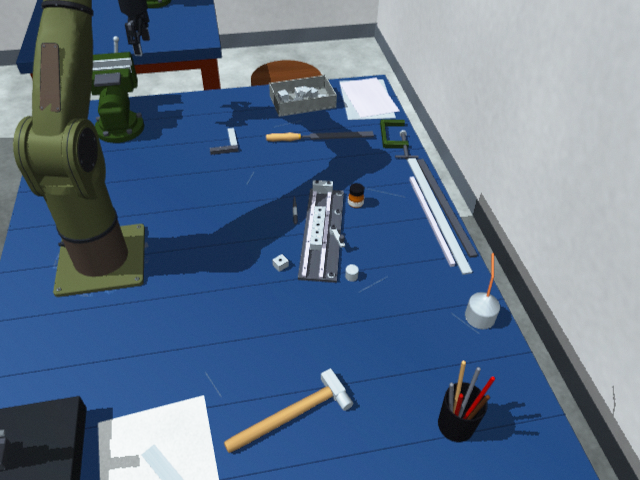

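The row points away to the robot's left (world +y, leaning a little to +x). The gate is on the +x side, and the bar is open. I'll zoom in for precise features.

```bash
python3 - <<'E'
import cv2
a=cv2.imread("pics/scene0.png")[220:320,255:425];cv2.imwrite("pics/scene0z.png",cv2.resize(a,None,fx=4.7,fy=4.7,interpolation=cv2.INTER_CUBIC))
a=cv2.imread("pics/side0.png")[170:290,260:380];cv2.imwrite("pics/side0z.png",cv2.resize(a,None,fx=5,fy=5,interpolation=cv2.INTER_CUBIC))
E
```

```text
(no output)
```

View pics/scene0z.png

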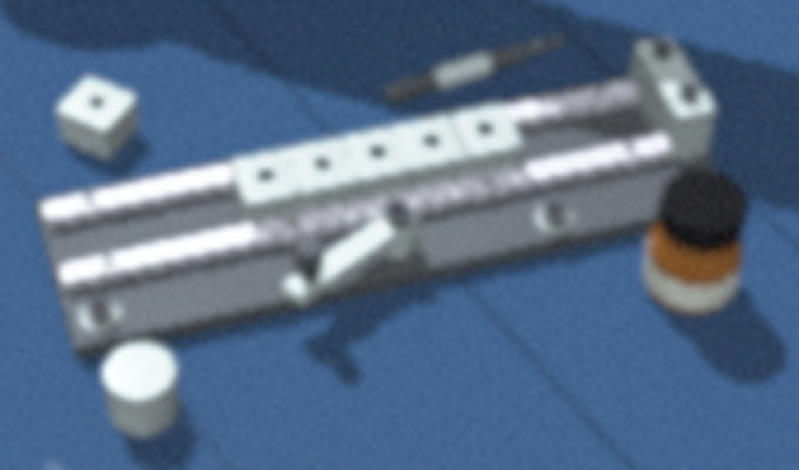

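View pics/side0z.png

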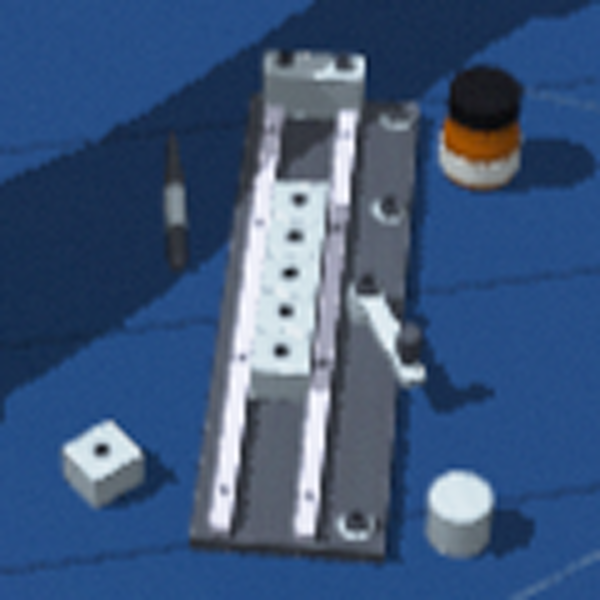

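```bash
cat > fit.py <<'E'
from rig import camera_info
import numpy as np
from scipy.optimize import least_squares
np.set_printoptions(precision=4,suppress=True)
def proj(cam,P):
    c=camera_info(cam);E=np.array(c["extrinsics"]);K=np.array(c["camera_matrix"])
    p=(np.atleast_2d(P)-E[:3,3])@E[:3,:3]; p=p*[1,-1,-1]; u=p@K.T; return u[:,:2]/u[:,2:]
def toW(pose,P):
    x,y,a=pose;P=np.atleast_2d(P);c,s=np.cos(a),np.sin(a)
    return np.c_[x+c*P[:,0]-s*P[:,1],y+s*P[:,0]+c*P[:,1],P[:,2]]
if __name__=="__main__":
    Z={"scene":((255,220),4.7),"side":((260,170),5)}
    px={"scene":[("h5",266,175),("h4",322,163),("h3",377,151),("h2",431,140),("h1",486,128),((155,0,47),676,71),((-3,-40,33),399,212),((-165,-20.75,18),60,271),((-165,20.75,18),42,210),((-165,-60,10),76,338),("k",308,255)],
    "side":[("h5",281,350),("h4",285,311),("h3",290,272),("h2",295,235),("h1",299,199),((155,0,47),314,60),((-3,-40,33),368,283),((-165,-20.75,18),307,535),((-165,20.75,18),220,530),((-165,36,10),192,540),((-165,-60,10),388,553),((165,-60,10),418,104),("k",408,330)]}
    def res(v,full=False):
        out=[]
        for cam,L in px.items():
            pts=[];obs=[]
            for n,a,b in L:
                if n=="k": P=(-3+56*np.cos(v[4]+np.pi/2),-40+56*np.sin(v[4]+np.pi/2),49)
                elif n[0]=="h": P=(v[3]*1e3-28*(int(n[1])-1),0,32)
                else: P=n
                pts.append(np.array(P)/1e3);obs.append(np.array([a,b])/Z[cam][1]+Z[cam][0])
            e=proj(cam,toW(v[:3],np.array(pts)))-obs
            if full: print(cam); [print(n[0],x) for n,x in zip(L,e)]
            out.append(e.ravel())
        return np.concatenate(out)
    s=least_squares(res,[.56,-.02,1.28,.06,1.9],loss="soft_l1")
    print(s.x,s.cost); res(s.x,True)
    pose=s.x[:3]
    g=s.x[4]
    for nm,P in [("rear",(s.x[3]-.126,0,.02)),("rear_home",(.005,0,.02)),("stop",(.145,0,.021)),("pivot",(-.003,-.04,.0235)),("knob",(-.003-.056*np.sin(g),-.04+.056*np.cos(g),.038))]: print(nm,np.array(P),toW(pose,P)[0])
E
python3 fit.py
```

```text
[ 0.5519 -0.0052  1.2941  0.0556  2.021 ] 10.78249657759341
scene
h5 [-0.3044 -0.5929]
h4 [-0.3749 -0.5632]
h3 [-0.3637 -0.5055]
h2 [-0.2687 -0.6331]
h1 [-0.5133 -0.5209]
(155, 0, 47) [-0.4906 -1.4712]
(-3, -40, 33) [-0.7045 -1.2354]
(-165, -20.75, 18) [-1.3036 -0.0025]
(-165, 20.75, 18) [-1.0447 -0.2972]
(-165, -60, 10) [-0.8148  1.3994]
k [-0.0369 -2.515 ]
side
h5 [ 0.6908 -0.3296]
h4 [ 0.8091 -0.3835]
h3 [ 0.7031 -0.2306]
h2 [ 0.5739 -0.279 ]
h1 [ 0.6224 -0.3363]
(155, 0, 47) [ 0.5914 -0.9404]
(-3, -40, 33) [ 0.3426 -0.9096]
(-165, -20.75, 18) [ 0.1467 -0.3744]
(-165, 20.75, 18) [ 0.5065 -0.6463]
(-165, 36, 10) [-0.1162 -1.004 ]
(-165, -60, 10) [-0.0345 -0.6659]
(165, -60, 10) [ 0.8406 -0.6628]
k [0.9581 0.0111]
rear [-0.0704  0.      0.02  ] [ 0.5327 -0.0729  0.02  ]
rear_home [0.005 0.    0.02 ] [ 0.5533 -0.0004  0.02  ]
stop [0.145 0.    0.021] [0.5915 0.1343 0.021 ]
pivot [-0.003  -0.04    0.0235] [ 0.5896 -0.019   0.0235]
knob [-0.0534 -0.0644  0.038 ] [ 0.5993 -0.0742  0.038 ]
```

```bash
cat > h.py <<'E'
from rig import sensors
import numpy as np
from scipy.spatial.transform import Rotation as R
from fit import toW
np.set_printoptions(precision=4,suppress=True)
POSE=[0.5519,-0.0052,1.2941]
def st(pose=POSE):
    o=sensors.get_obs();M=R.from_rotvec(o["ee_rot"]).as_matrix()
    d=o["position"]-[pose[0],pose[1],0];c,s=np.cos(pose[2]),np.sin(pose[2])
    j=np.array([c*d[0]+s*d[1],-s*d[0]+c*d[1],d[2]])
    print("t",o["time_s"],"tcp",o["position"],"jig mm",j*1e3,"F",o["force"],"w",o["width"]);return o,M,j
def tgt(pj,M,o,pose=POSE):
    return M.T@(toW(pose,np.array(pj)/1e3)[0]-o["position"])
E
python3 - <<'E'
from h import *
o,M,j=st();print(M,o["q"])
# desired tool: x down, z = +-jig y or +- jig x
a=POSE[2]
for k in range(4):
    b=a+k*np.pi/2; z=[np.cos(b),np.sin(b),0];x=[0,0,-1];D=np.c_[x,np.cross(z,x),z]
    print("z along jig angle",k*90,R.from_matrix(M.T@D).as_rotvec())
print(tgt([-115,0,150],M,o))
E
```

```text
t 0.5 tcp [0.1374 0.6097 0.2313] jig mm [478.274  566.6706 231.264 ] F [-0.2864  1.1023  0.3645] w 0.08590076102238312
[[-0.     -0.9755  0.2199]
 [-0.0001  0.2199  0.9755]
 [-1.      0.     -0.0001]] [-1.3152  0.6892 -0.1946  1.5653  0.1573  0.9025 -0.2151]
z along jig angle 0 [ 0.055  -0.0001 -0.    ]
z along jig angle 90 [-1.5158 -0.     -0.    ]
z along jig angle 180 [-3.0866  0.     -0.0001]
z along jig angle 270 [ 1.6258 -0.      0.    ]
[ 0.0813 -0.5332 -0.6235]
```

Call:
servo_tool:
  deltas: [0,-0.04,-0.004,0.064,0,0,0,0,-0.04,-0.004,0.064,0,0,0,0,-0.04,-0.004,0.064,0,0,0,0,-0.04,-0.004,0.064,0,0,0,0,-0.04,-0.004,0.064,0,0,0]
  grip_force: 60

```text
time_s: 1.0
position: [0.3193, 0.5221, 0.2314]
ee_rot: [-0.799, 1.418, 0.8]
force: [1.5, 0.4, -0.8]
width: 0.0122
```

Call:
servo_tool:
  deltas: [0,-0.04,-0.004,0.064,0,0,0,0,-0.04,-0.004,0.064,0,0,0,0,-0.04,-0.004,0.064,0,0,0,0,-0.04,-0.004,0.064,0,0,0,0,-0.04,-0.004,0.064,0,0,0]

```text
time_s: 1.5
position: [0.4628, 0.3824, 0.2314]
ee_rot: [-0.552, 1.499, 0.553]
force: [0.1, 0.7, 0.1]
width: 0.0001
```

Call:
servo_tool:
  deltas: [0,-0.04,-0.004,0.064,0,0,0,0,-0.04,-0.004,0.064,0,0,0,0,-0.04,-0.004,0.064,0,0,0,0,-0.04,-0.004,0.064,0,0,0,0,-0.04,-0.004,0.064,0,0,0]

```text
time_s: 2.0
position: [0.5551, 0.2047, 0.2314]
ee_rot: [-0.303, 1.549, 0.303]
force: [0.2, 1.1, 0.0]
width: -0.0
```

Call:
servo_tool:
  deltas: [0,-0.04,-0.004,0.064,0,0,0,0,-0.04,-0.004,0.064,0,0,0,0,-0.04,-0.004,0.064,0,0,0,0,-0.04,-0.004,0.064,0,0,0,0,-0.02,-0.002,0.032,0,0,0]

```text
time_s: 2.5
position: [0.5861, 0.0233, 0.2315]
ee_rot: [-0.076, 1.569, 0.071]
force: [0.2, -0.5, 0.6]
width: -0.0001
```

```bash
python3 - <<'E'
from h import *
from rig import get_image,camera_info
import cv2
o,M,j=st();print(o["q"]);c=camera_info("wrist");np.savez("w1.npz",K=c["camera_matrix"],E=c["extrinsics"]);print(c)
cv2.imwrite("pics/w1.png",get_image("wrist")[:,:,::-1])
E
```

```text
t 2.5 tcp [0.5861 0.0233 0.2315] jig mm [ 36.7825 -25.1044 231.5019] F [ 0.1878 -0.5051  0.579 ] w -0.00011994095468452549
[-0.1678  0.6353  0.0818  1.6949 -0.0627  0.8136  0.0349]
{'camera_matrix': array([[365.45  ,   0.    , 323.6122],
       [  0.    , 365.45  , 244.9767],
       [  0.    ,   0.    ,   1.    ]]), 'extrinsics': array([[ 0.9955, -0.0908, -0.0262,  0.5789],
       [ 0.0944,  0.9607,  0.2612,  0.0892],
       [ 0.0014, -0.2625,  0.9649,  0.3748],
       [ 0.    ,  0.    ,  0.    ,  1.    ]])}
```

View pics/w1.png

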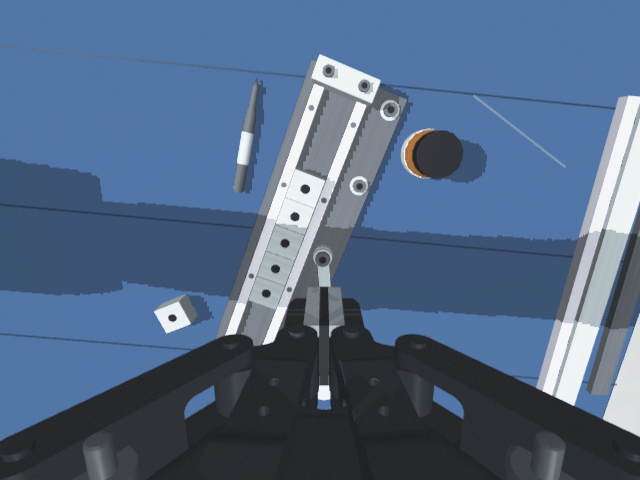

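Wrist view: blank holes at (305,189)…(266,293), stop screws at (328,70) and (364,86), and the pivot screw at (322,258). The fingers hide the gate. Fitting again with this view.

```bash
cat > wfit.py <<'E'
import numpy as np
from scipy.optimize import least_squares
from fit import toW
np.set_printoptions(precision=4,suppress=True)
def pj(f,P):
    d=np.load(f);E=d["E"];K=d["K"];p=(P-E[:3,3])@E[:3,:3]*[1,-1,-1];u=p@K.T;return u[:,:2]/u[:,2:]
if __name__=="__main__":
    L=[((155,0,47),346,78),((-3,-40,33),322.5,258.5)]+[(i,a,b) for i,(a,b) in enumerate([(305,189),(295,216.5),(284.5,243),(275,268),(266,293)])]
    ob=np.array([l[1:] for l in L],float)
    def res(v):
        P=np.array([(v[3]*1e3-28*l[0],0,32) if isinstance(l[0],int) else l[0] for l in L])/1e3
        return (pj("w1.npz",toW(v[:3],P))-ob).ravel()
    s=least_squares(res,[.5519,-.0052,1.2941,.0556]);print(s.x);print(s.fun.reshape(-1,2))
E
python3 wfit.py
```

```text
[ 0.5507 -0.0041  1.2951  0.055 ]
[[ 0.2473 -0.4953]
 [-0.1119  0.7459]
 [-0.148  -0.1808]
 [-0.4252 -0.1114]
 [ 0.1939 -0.105 ]
 [ 0.1868  0.3987]
 [ 0.0325 -0.0444]]
```

```bash
sed -i 's/^POSE=.*/POSE=[0.551,-0.0045,1.295]/' h.py; cat > nx.py <<'E'
from h import *
import sys
o,M,j=st();b=POSE[2]+1.5*np.pi;z=[np.cos(b),np.sin(b),0];x=[0,0,-1];D=np.c_[x,np.cross(z,x),z]
print("rot",R.from_matrix(M.T@D).as_rotvec())
if len(sys.argv)>3: print("d",tgt([float(v) for v in sys.argv[1:4]],M,o))
E
python3 nx.py -108 0 80
```

```text
t 2.55 tcp [0.5859 0.0202 0.2315] jig mm [ 33.253  -26.8731 231.5266] F [-0.7334 -2.4327 -0.4445] w -2.6616438634758443e-05
rot [0.3654 0.0009 0.0052]
d [ 0.1522 -0.1215 -0.0756]
```

Call:
servo_tool:
  deltas: [0.03,-0.03,-0.019,0,0,0,0,0.03,-0.03,-0.019,0,0,0,0,0.03,-0.03,-0.019,0,0,0,0,0.03,-0.03,-0.019,0.1,0,0,0,0,0,0,0.13,0,0,0]

```text
time_s: 3.05
position: [0.5166, -0.1039, 0.1082]
ee_rot: [0.109, 1.577, -0.114]
force: [-0.3, 0.3, 0.7]
width: 0.0
```

Call:
servo_tool:
  deltas: [0,0,0,0.135,0,0.005,0,0,0,0,0,0,0,0]

```text
time_s: 3.25
position: [0.5224, -0.0983, 0.1111]
ee_rot: [0.211, 1.561, -0.203]
force: [-0.3, 0.3, -0.1]
width: -0.0002
```

```bash
python3 nx.py -105 0 22
```

```text
t 3.25 tcp [ 0.5224 -0.0983  0.1111] jig mm [-98.0244   1.9883 111.0774] F [-0.2929  0.282  -0.0666] w -0.00016588506684117515
rot [ 0.0115 -0.0004 -0.005 ]
d [ 0.089  -0.0074  0.0019]
```

Call:
servo_tool:
  deltas: [0,-0.01,0.002,0.0115,0,-0.005,0,0.03,0,0,0,0,0,0,0.03,0,0,0,0,0,0,0.028,0,0,0,0,0,0,0,0,0,0,0,0,0]

```text
time_s: 3.75
position: [0.5197, -0.1083, 0.0207]
ee_rot: [0.215, 1.566, -0.214]
force: [0.1, 0.2, -0.4]
width: -0.0001
```

```bash
python3 nx.py -84 0 22; python3 - <<'E'
from rig import *
import cv2,numpy as np
c=camera_info("wrist");np.savez("w2.npz",K=c["camera_matrix"],E=c["extrinsics"])
cv2.imwrite("pics/w2.png",get_image("wrist")[:,:,::-1])
a=get_image("side")[:,:,::-1][170:290,260:380];cv2.imwrite("pics/s2.png",cv2.resize(a,None,fx=5,fy=5,interpolation=cv2.INTER_CUBIC))
E
```

```text
t 3.75 tcp [ 0.5197 -0.1083  0.0207] jig mm [-108.4457    1.8649   20.7209] F [ 0.1227  0.2449 -0.3704] w -9.704464423408142e-05
rot [ 0.0026 -0.0055  0.0002]
d [-0.0013  0.0244  0.0019]
```

View pics/w2.png

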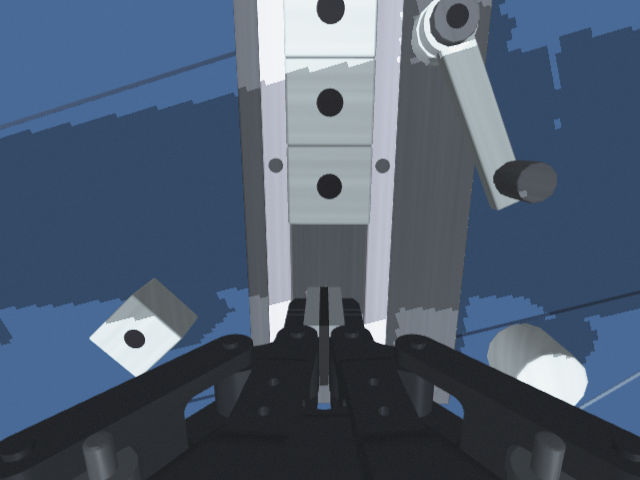

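View pics/s2.png

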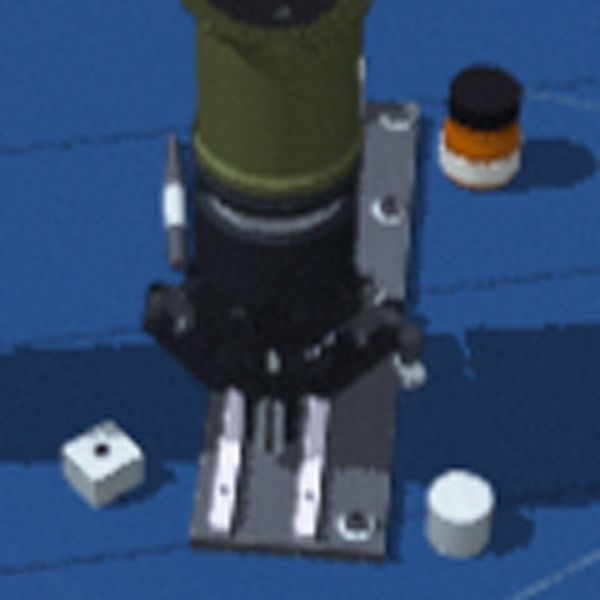

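Wrist view: the tip centre is at column ~323 against the channel centre at ~329, so it sits about 2 mm towards +y. I'll correct that and approach slowly.

Call:
servo_tool:
  deltas: [-0.001,0.006,0.002,0,0,0,0,0,0.006,0,0,0,0,0,0,0.004,0,0,0,0,0,0,0.002,0,0,0,0,0,0,0.001,0,0,0,0,0]

```text
time_s: 4.35
position: [0.5289, -0.0904, 0.0246]
ee_rot: [0.216, 1.56, -0.215]
force: [1.4, 0.2, -0.9]
width: 0.0002
```

Call:
servo_tool:
  deltas: [0,0.001,0,0,0,0,0,0,0.001,0,0,0,0,0,0,0.001,0,0,0,0,0,0,0.001,0,0,0,0,0,0,0.001,0,0,0,0,0]

```text
time_s: 4.85
position: [0.5299, -0.0861, 0.0242]
ee_rot: [0.216, 1.56, -0.216]
force: [0.3, 0.7, 0.7]
width: -0.0
```

```bash
python3 nx.py -84 0 22;  python3 - <<'E'
from rig import *
import cv2
cv2.imwrite("pics/w3.png",get_image("wrist")[:,:,::-1])
E
```

```text
t 4.85 tcp [ 0.5299 -0.0861  0.0242] jig mm [-84.2787  -1.9291  24.1679] F [0.2577 0.7348 0.651 ] w -2.9461921516238017e-05
rot [ 0.0002 -0.0005 -0.    ]
d [ 0.0022  0.0003 -0.0019]
```

View pics/w3.png

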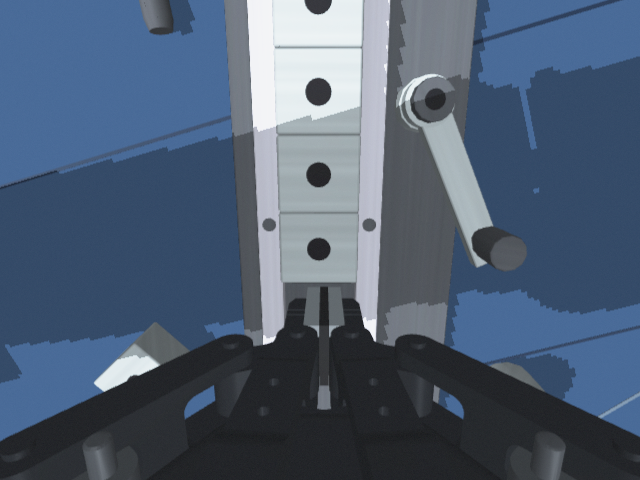

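Now ~1 mm off the other way, with a gap of a few mm. I'll trim it and creep into contact.

Call:
servo_tool:
  deltas: [0.001,0.0005,-0.001,0,0,0,0,0,0.001,0,0,0,0,0,0,0.001,0,0,0,0,0,0,0.001,0,0,0,0,0,0,0.001,0,0,0,0,0]

```text
time_s: 5.4
position: [0.53, -0.0822, 0.0232]
ee_rot: [0.216, 1.56, -0.218]
force: [-1.2, -1.9, -0.3]
width: -0.0005
```

Call:
servo_tool:
  deltas: [0,0.001,0,0,0,0,0,0,0.001,0,0,0,0,0,0,0.001,0,0,0,0,0,0,0.001,0,0,0,0,0,0,0.001,0,0,0,0,0]

```text
time_s: 5.9
position: [0.5316, -0.0766, 0.0232]
ee_rot: [0.216, 1.56, -0.216]
force: [-0.4, -2.3, -0.8]
width: 0.0
```

```bash
python3 nx.py -16 0 22;  python3 - <<'E'
from rig import *
import cv2
cv2.imwrite("pics/w4.png",get_image("wrist")[:,:,::-1])
E
```

```text
t 5.9 tcp [ 0.5316 -0.0766  0.0232] jig mm [-74.6642  -0.9576  23.2146] F [-0.3899 -2.2845 -0.8451] w 1.7368009247072526e-06
rot [ 0.0003 -0.0004 -0.0001]
d [ 0.0012  0.0587 -0.0009]
```

View pics/w4.png

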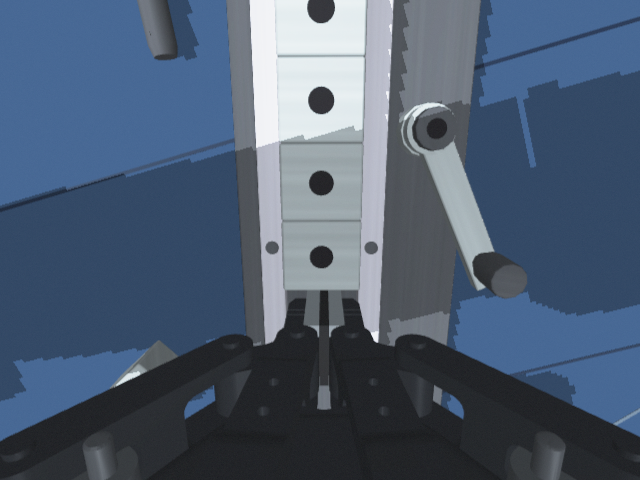

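In contact at about 2.3 N, and the train is moving (~5 mm so far). Continue pushing at a gentle ramp.

Call:
servo_tool:
  deltas: [0,0.002,0,0,0,0,0,0,0.003,0,0,0,0,0,0,0.003,0,0,0,0,0,0,0.003,0,0,0,0,0,0,0.003,0,0,0,0,0]

```text
time_s: 6.45
position: [0.5355, -0.0628, 0.0232]
ee_rot: [0.216, 1.56, -0.216]
force: [-0.5, -1.1, 0.2]
width: -0.0001
```

Call:
servo_tool:
  deltas: [0,0.003,0,0,0,0,0,0,0.003,0,0,0,0,0,0,0.003,0,0,0,0,0,0,0.003,0,0,0,0,0,0,0.003,0,0,0,0,0]

```text
time_s: 6.95
position: [0.5395, -0.0485, 0.0232]
ee_rot: [0.216, 1.56, -0.216]
force: [-1.2, -1.7, -0.7]
width: 0.0002
```

Call:
servo_tool:
  deltas: [0,0.003,0,0,0,0,0,0,0.003,0,0,0,0,0,0,0.003,0,0,0,0,0,0,0.003,0,0,0,0,0,0,0.003,0,0,0,0,0]

```text
time_s: 7.45
position: [0.5436, -0.0341, 0.0232]
ee_rot: [0.216, 1.56, -0.216]
force: [-0.2, -1.9, -0.5]
width: -0.0
```

Call:
servo_tool:
  deltas: [0,0.003,0,0,0,0,0,0,0.003,0,0,0,0,0,0,0.002,0,0,0,0,0,0,0.002,0,0,0,0,0,0,0.001,0,0,0,0,0]

```text
time_s: 7.95
position: [0.5466, -0.0235, 0.0232]
ee_rot: [0.216, 1.56, -0.216]
force: [-0.8, -0.8, -0.8]
width: -0.0002
```

```bash
python3 nx.py -5 0 22;  python3 - <<'E'
from rig import *
import cv2,numpy as np
c=camera_info("wrist");np.savez("w5.npz",K=c["camera_matrix"],E=c["extrinsics"])
cv2.imwrite("pics/w5.png",get_image("wrist")[:,:,::-1])
E
```

```text
t 7.95 tcp [ 0.5466 -0.0235  0.0232] jig mm [-19.4601  -0.9306  23.2277] F [-0.7564 -0.8401 -0.844 ] w -0.00016401177473964823
rot [ 0.0005 -0.0004 -0.0002]
d [ 0.0012  0.0145 -0.0009]
```

View pics/w5.png

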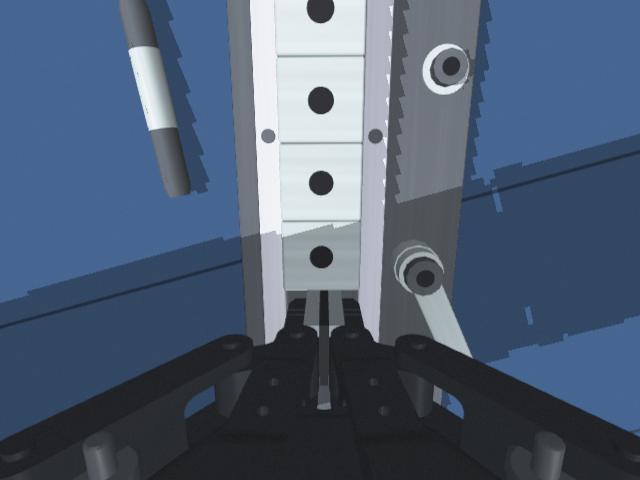

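```bash
python3 - <<'E'
from h import *
d=np.load("w5.npz");E,K=d["E"],d["K"]
for (u,v,z) in [(321,257,.032),(320.5,183,.032),(320,100,.032),(425,278,.033)]:
    a=np.linalg.inv(K)@[u,v,1]*[1,-1,-1];a=E[:3,:3]@a;p=E[:3,3]+a*(z-E[2,3])/a[2]
    q=p[:2]-POSE[:2];c,s=np.cos(POSE[2]),np.sin(POSE[2]);print(1e3*np.array([c*q[0]+s*q[1],-s*q[0]+c*q[1]]))
E
```

```text
[5.0728 0.8598]
[33.2995  1.03  ]
[61.6606  1.18  ]
[ -3.0967 -39.5412]
```

About 14 mm to go. The blank pitch measures 28 mm, so the row is still together.

Call:
servo_tool:
  deltas: [0,0.002,0,0,0,0,0,0,0.002,0,0,0,0,0,0,0.002,0,0,0,0,0,0,0.002,0,0,0,0,0,0,0.001,0,0,0,0,0]

```text
time_s: 8.5
position: [0.5491, -0.0147, 0.0232]
ee_rot: [0.216, 1.56, -0.216]
force: [0.0, -2.2, -0.2]
width: 0.0003
```

Call:
servo_tool:
  deltas: [0,0.001,0,0,0,0,0,0,0.001,0,0,0,0,0,0,0.001,0,0,0,0,0,0,0.001,0,0,0,0,0]

```text
time_s: 8.9
position: [0.5501, -0.0112, 0.0232]
ee_rot: [0.216, 1.56, -0.216]
force: [-0.7, -2.6, 0.3]
width: 0.0002
```

Call:
servo_tool:
  deltas: [0,0.001,0,0,0,0,0,0,0.0005,0,0,0,0,0]

```text
time_s: 9.1
position: [0.5503, -0.0103, 0.0232]
ee_rot: [0.216, 1.56, -0.217]
force: [-0.8, -2.8, -0.7]
width: 0.0002
```

Call:
servo_tool:
  deltas: [0,0.0005,0,0,0,0,0,0,0.0005,0,0,0,0,0]

```text
time_s: 9.3
position: [0.5503, -0.0102, 0.0232]
ee_rot: [0.216, 1.561, -0.218]
force: [-1.6, -5.0, 0.5]
width: 0.0001
```

Force is rising and the tip has stopped, which suggests contact with the stop. I'll press a little more to confirm.

Call:
servo_tool:
  deltas: [0,0.001,0,0,0,0,0,0,0.001,0,0,0,0,0]

```text
time_s: 9.5
position: [0.5503, -0.0101, 0.0233]
ee_rot: [0.215, 1.561, -0.221]
force: [-2.0, -9.6, 1.0]
width: 0.0001
```

Call:
servo_tool:
  deltas: [0,0.001,0,0,0,0,0,0,0.001,0,0,0,0,0,0,0,0,0,0,0,0]

```text
time_s: 9.8
position: [0.5503, -0.0101, 0.0233]
ee_rot: [0.215, 1.561, -0.224]
force: [-3.9, -11.3, 1.7]
width: 0.0001
```

```bash
python3 nx.py -5 0 22;  python3 - <<'E'
from rig import *
import cv2,numpy as np
c=camera_info("wrist");np.savez("w6.npz",K=c["camera_matrix"],E=c["extrinsics"])
cv2.imwrite("pics/w6.png",get_image("wrist")[:,:,::-1])
E
```

```text
t 9.8 tcp [ 0.5503 -0.0101  0.0233] jig mm [-5.5767 -0.8526 23.2632] F [ -3.9262 -11.3173   1.7167] w 0.00014235389255307717
rot [-0.0039 -0.001   0.0062]
d [ 0.0013  0.0006 -0.0009]
```

View pics/w6.png

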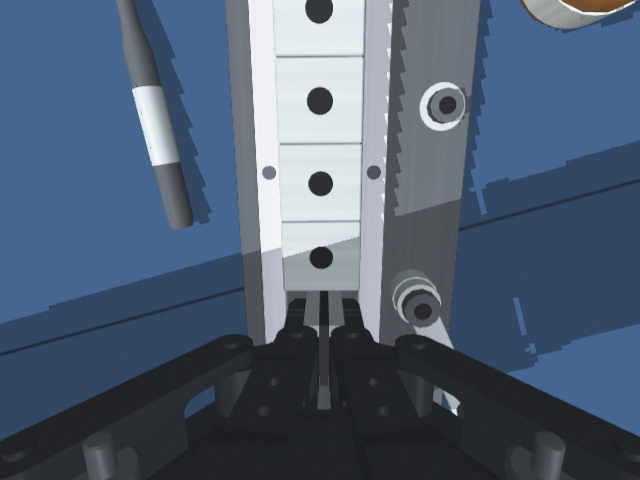

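Home: tip at jig x −5.6 as predicted, stalled at ~12 N, row tight. Back off straight, then lift.

Call:
servo_tool:
  deltas: [0,-0.006,0,0,0,0,0,0,-0.012,0,0,0,0,0,0,-0.015,0,0,0,0,0,-0.03,0,0,0,0,0,0,-0.035,0,0,0,0,0,0]

```text
time_s: 10.35
position: [0.5415, -0.0379, 0.0879]
ee_rot: [0.218, 1.564, -0.218]
force: [1.1, -0.6, -0.2]
width: 0.0002
```

```bash
python3 nx.py -50 -95 80;  python3 - <<'E'
from h import *
def ray(f,u,v,z):
    d=np.load(f);E,K=d["E"],d["K"]
    a=np.linalg.inv(K)@[u,v,1]*[1,-1,-1];a=E[:3,:3]@a;p=E[:3,3]+a*(z-E[2,3])/a[2]
    q=p[:2]-POSE[:2];c,s=np.cos(POSE[2]),np.sin(POSE[2]);return 1e3*np.array([c*q[0]+s*q[1],-s*q[0]+c*q[1]])
k=ray("w2.npz",538,182,.049);p=ray("w2.npz",457,15,.033);print("knob",k,"piv",p,np.hypot(*(k-p)),"g",np.arctan2(k[1]-p[1],k[0]-p[0])-np.pi/2)
print(ray("w2.npz",566,385,0),"offcut")
E
```

```text
t 10.35 tcp [ 0.5415 -0.0379  0.0879] jig mm [-34.74     0.0789  87.8741] F [ 1.1497 -0.6024 -0.2452] w 0.00015131959786605833
rot [-0.0012 -0.0036  0.0005]
d [ 0.0075 -0.0151  0.0951]
knob [-53.2293 -64.0372] piv [ -2.3058 -39.4236] 56.559976289744554 g -4.262153267539307
[-161.3777 -122.7837] offcut
```

Call:
servo_tool:
  deltas: [0,-0.005,0.032,0,0,0,0,0,-0.005,0.032,0,0,0,0,0,-0.005,0.031,0,0,0,0,0.025,0,0,0,0,0,0,0.028,0,0,0,0,0,0]

```text
time_s: 10.85
position: [0.6321, -0.0785, 0.0356]
ee_rot: [0.217, 1.556, -0.217]
force: [-0.2, -0.1, 0.3]
width: 0.0001
```

```bash
 python3 - <<'E'
from rig import *
import cv2,numpy as np
cv2.imwrite("pics/w7.png",get_image("wrist")[:,:,::-1])
a=get_image("side")[:,:,::-1][170:290,260:380];cv2.imwrite("pics/s7.png",cv2.resize(a,None,fx=5,fy=5,interpolation=cv2.INTER_CUBIC))
E
python3 nx.py -50 -85 34
```

```text
t 10.95 tcp [ 0.6269 -0.077   0.0318] jig mm [-49.0904 -92.8115  31.7869] F [0.1176 0.453  0.0122] w -1.7378695685778925e-06
rot [-0.0002 -0.0078  0.0003]
d [-0.0022 -0.0009 -0.0078]
```

View pics/w7.png

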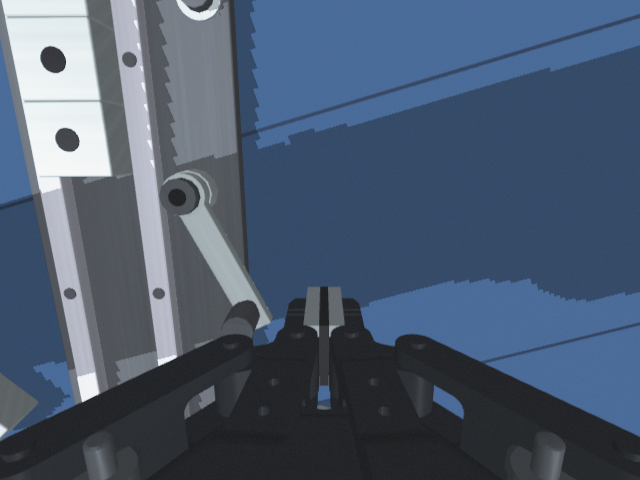

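View pics/s7.png

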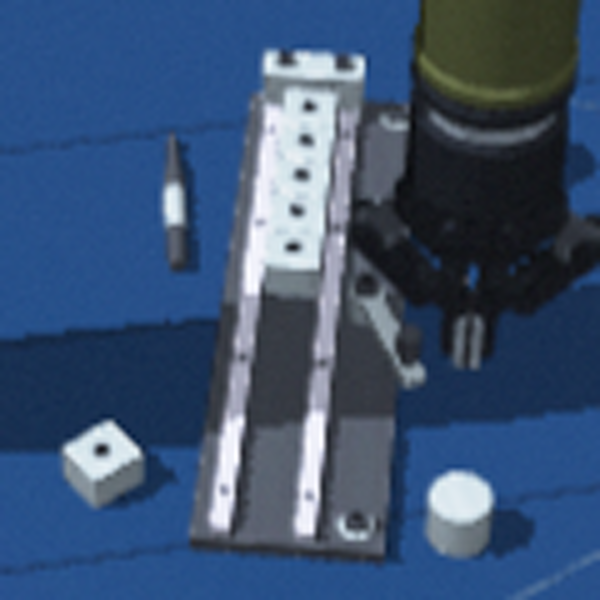

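Call:
servo_tool:
  deltas: [-0.002,-0.003,-0.003,0,0.004,0,0,0,0,-0.003,0,0.004,0,0,0,0,-0.004,0,0,0,0,0,0,-0.004,0,0,0,0,0,0,-0.004,0,0,0,0]

```text
time_s: 11.45
position: [0.613, -0.0755, 0.0384]
ee_rot: [0.217, 1.565, -0.216]
force: [2.0, -1.9, 1.4]
width: -0.0002
```

Call:
servo_tool:
  deltas: [0,0,-0.004,0,0,0,0,0,0,-0.004,0,0,0,0,0,0,-0.004,0,0,0,0,0,0,-0.004,0,0,0,0,0,0,-0.004,0,0,0,0]

```text
time_s: 11.95
position: [0.5924, -0.0692, 0.0374]
ee_rot: [0.217, 1.569, -0.215]
force: [0.7, -0.8, 1.0]
width: -0.0
```

```bash
 python3 - <<'E'
from rig import *
import cv2,numpy as np
cv2.imwrite("pics/w8.png",get_image("wrist")[:,:,::-1])
E
python3 nx.py -55 -30 34
```

```text
t 12.0 tcp [ 0.5914 -0.0689  0.0373] jig mm [-50.9966 -56.4505  37.2705] F [-0.4436 -0.363   0.4744] w 0.0001622140461686753
rot [ 0.0006 -0.0103 -0.0002]
d [ 0.0035 -0.004  -0.0264]
```

View pics/w8.png

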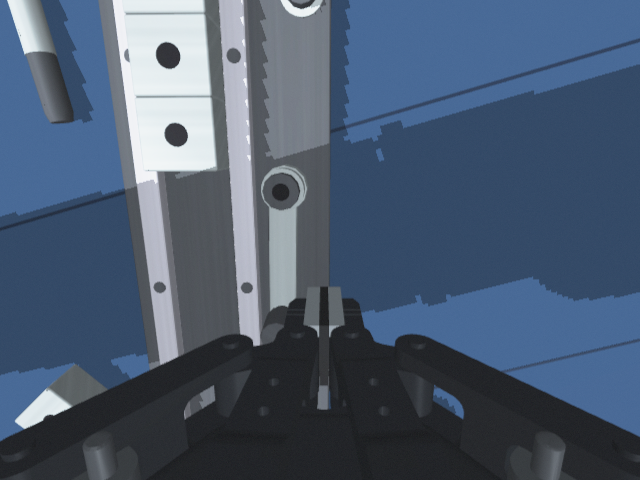

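Call:
servo_tool:
  deltas: [0.002,-0.002,-0.004,0,-0.005,0,0,0.001,-0.002,-0.004,0,-0.005,0,0,0,0,-0.004,0,0,0,0,0,0,-0.004,0,0,0,0,0,0,-0.004,0,0,0,0]

```text
time_s: 12.5
position: [0.5723, -0.0677, 0.0345]
ee_rot: [0.216, 1.558, -0.216]
force: [1.7, 0.6, 0.1]
width: -0.0004
```

Call:
servo_tool:
  deltas: [0,0,-0.004,0,0,0,0,0,0,-0.004,0,0,0,0,0,0,-0.004,0,0,0,0,0,0,-0.003,0,0,0,0]

```text
time_s: 12.9
position: [0.5577, -0.0638, 0.0345]
ee_rot: [0.216, 1.558, -0.216]
force: [1.3, -1.8, -0.5]
width: -0.0004
```

```bash
 python3 - <<'E'
from rig import *
import cv2,numpy as np
c=camera_info("wrist");np.savez("w9.npz",K=c["camera_matrix"],E=c["extrinsics"])
cv2.imwrite("pics/w9.png",get_image("wrist")[:,:,::-1])
E
python3 nx.py -55 -30 34
```

```text
t 12.95 tcp [ 0.5568 -0.0639  0.0344] jig mm [-55.5656 -21.7082  34.4141] F [ 0.69   -0.0054  0.0686] w -0.00011769968468903253
rot [0.0003 0.     0.0004]
d [0.0004 0.0006 0.0083]
```

View pics/w9.png

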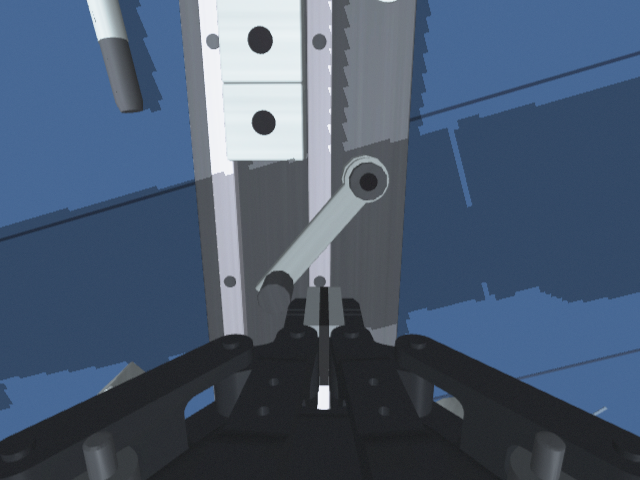

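The bar is at ~45° and the knob is just ahead-left of the tip. I'll move round behind it and push along +x.

Call:
servo_tool:
  deltas: [0,0,0.005,0,0,0,0,0,-0.011,0,0,0,0,0,0,-0.011,0,0,0,0,0,0,0,-0.013,0,0,0,0,0,0,-0.014,0,0,0,0]

```text
time_s: 13.45
position: [0.53, -0.0814, 0.0344]
ee_rot: [0.217, 1.558, -0.219]
force: [-0.3, -0.7, -0.1]
width: -0.0
```

```bash
 python3 - <<'E'
from rig import *
import cv2,numpy as np
cv2.imwrite("pics/w10.png",get_image("wrist")[:,:,::-1])
E
python3 nx.py -55 0 34
```

```text
t 13.5 tcp [ 0.5263 -0.08    0.0342] jig mm [-79.4146   3.2161  34.1621] F [-3.0788  0.9176 -0.7256] w -9.717015778168425e-06
rot [-0.0015 -0.0041  0.0013]
d [0.0001 0.0244 0.0032]
```

View pics/w10.png

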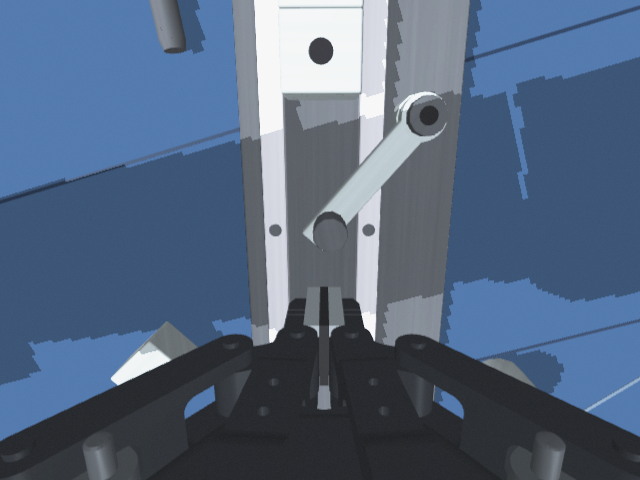

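Call:
servo_tool:
  deltas: [0,0.004,0,0,0,0,0,0,0.004,0,0,0,0,0,0,0.004,0,0,0,0,0,0,0.004,-0.001,0,0,0,0,0,0.004,-0.001,0,0,0,0]

```text
time_s: 14.0
position: [0.5331, -0.0602, 0.0343]
ee_rot: [0.215, 1.561, -0.218]
force: [-2.9, -4.4, -0.3]
width: -0.0001
```

Call:
servo_tool:
  deltas: [0,0.004,-0.001,0,0,0,0,0,0.004,-0.002,0,0,0,0,0,0.004,-0.002,0,0,0,0,0,0.004,-0.001,0,0,0,0,0,0.004,-0.001,0,0,0,0]

```text
time_s: 14.5
position: [0.5335, -0.0374, 0.0345]
ee_rot: [0.216, 1.558, -0.216]
force: [-0.8, -1.7, -0.1]
width: 0.0001
```

Call:
servo_tool:
  deltas: [0,0.004,-0.001,0,0,0,0,0,0.004,-0.001,0,0,0,0,0,0.003,0,0,0,0,0,0,0.002,0,0,0,0,0,0,0.001,0,0,0,0,0]

```text
time_s: 15.0
position: [0.5353, -0.0238, 0.0344]
ee_rot: [0.216, 1.558, -0.216]
force: [-0.6, -1.6, 1.3]
width: 0.0003
```

```bash
 python3 - <<'E'
from rig import *
import cv2,numpy as np
cv2.imwrite("pics/w11.png",get_image("wrist")[:,:,::-1])
E
python3 nx.py -20 16 34
```

```text
t 15.05 tcp [ 0.5353 -0.0237  0.0345] jig mm [-22.745    9.8662  34.4531] F [-1.1192 -0.2942 -0.2979] w -0.0003499870740443003
rot [ 0.0006  0.002  -0.0004]
d [ 0.0004  0.0027 -0.0061]
```

View pics/w11.png

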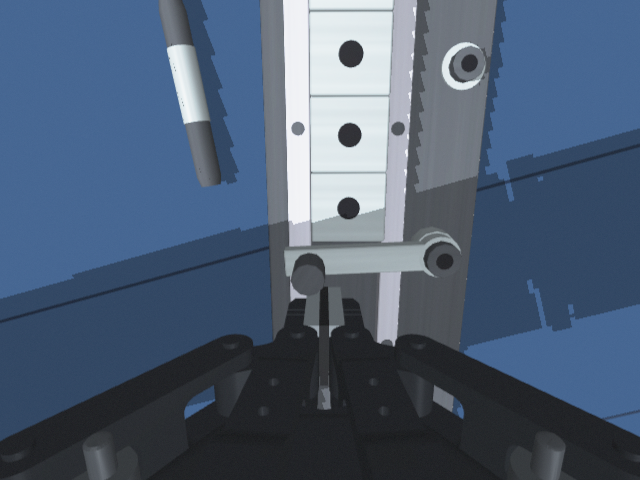

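Nearly shut, a couple of mm of knob travel left. Keep pushing until it's firm against the gate's stop.

Call:
servo_tool:
  deltas: [0,0.001,-0.002,0,0,0,0,0,0.001,-0.001,0,0,0,0,0,0.001,0,0,0,0,0]

```text
time_s: 15.35
position: [0.533, -0.0205, 0.0345]
ee_rot: [0.216, 1.558, -0.217]
force: [0.1, -1.1, 0.0]
width: 0.0002
```

Call:
servo_tool:
  deltas: [0,0.001,0,0,0,0,0,0,0.001,0,0,0,0,0]

```text
time_s: 15.55
position: [0.533, -0.0202, 0.0345]
ee_rot: [0.216, 1.559, -0.219]
force: [-1.0, -6.2, 0.6]
width: 0.0001
```

Call:
servo_tool:
  deltas: [0,0.001,0,0,0,0,0,0,0.001,0,0,0,0,0]

```text
time_s: 15.75
position: [0.533, -0.02, 0.0345]
ee_rot: [0.215, 1.559, -0.222]
force: [-3.1, -9.6, 2.4]
width: 0.0001
```

```bash
python3 nx.py -20 16 34
```

```text
t 15.75 tcp [ 0.533  -0.02    0.0345] jig mm [-19.8053  13.0718  34.4793] F [-3.0641 -9.5923  2.3699] w 8.628956110942375e-05
rot [-0.0027  0.0014  0.0041]
d [ 0.0005 -0.0002 -0.0029]
```

The tip stalled at jig x −19.8 (predicted −20) with ~10 N, so the gate is on its stop. Back off, lift and check.

Call:
servo_tool:
  deltas: [0,-0.006,0,0,0,0,0,0,-0.012,0,0,0,0,0,0,-0.015,0,0,0,0,0,-0.035,0,0,0,0,0,0,-0.04,0,0,0,0,0,0]

```text
time_s: 16.25
position: [0.5234, -0.0488, 0.109]
ee_rot: [0.217, 1.562, -0.217]
force: [0.9, 1.0, 0.5]
width: -0.0
```

Call:
servo_tool:
  deltas: [-0.04,-0.02,0,0,0,0,0,-0.04,-0.03,0,0,0,0,0,-0.02,-0.03,0,0,0,0,0,0,-0.02,0,0,0,0,0,0,0,0,0,0,0,0]

```text
time_s: 16.75
position: [0.4966, -0.1482, 0.2104]
ee_rot: [0.219, 1.556, -0.222]
force: [-0.4, 0.1, 0.1]
width: 0.0003
```

```bash
 python3 - <<'E'
from rig import *
import cv2,numpy as np
c=camera_info("wrist");np.savez("w12.npz",K=c["camera_matrix"],E=c["extrinsics"])
cv2.imwrite("pics/w12.png",get_image("wrist")[:,:,::-1])
a=get_image("side")[:,:,::-1][170:290,260:380];cv2.imwrite("pics/s12.png",cv2.resize(a,None,fx=5,fy=5,interpolation=cv2.INTER_CUBIC))
E
python3 nx.py
```

```text
t 16.85 tcp [ 0.4973 -0.1439  0.2092] jig mm [-148.7375   13.7056  209.1512] F [-0.4131  0.3557  0.3948] w -9.787635961967078e-05
rot [ 0.0002  0.0009 -0.0012]
```

View pics/w12.png

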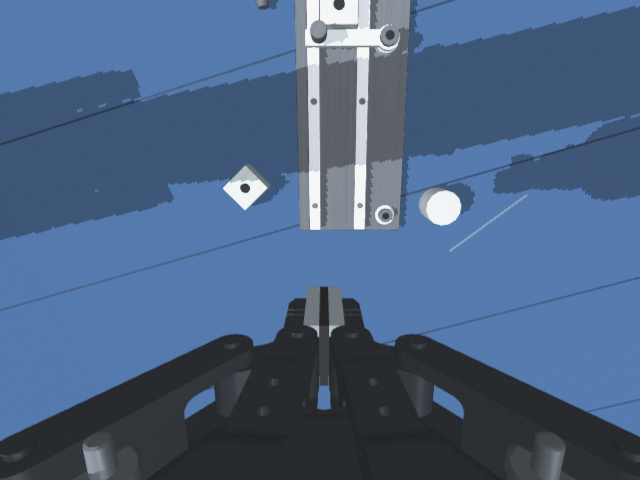

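View pics/s12.png

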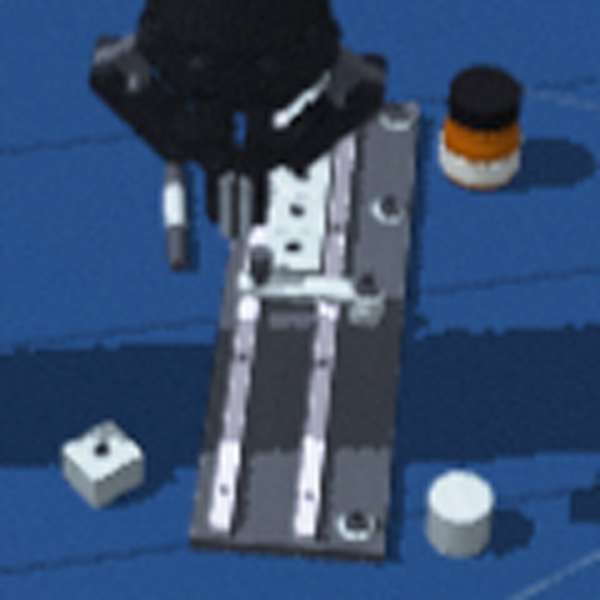

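The bar is square across the channel behind the last blank. Quick check of the stop end from the scene camera.

```bash
 python3 - <<'E'
from rig import *
import cv2
a=get_image("scene")[:,:,::-1][220:320,255:425];cv2.imwrite("pics/sc13.png",cv2.resize(a,None,fx=4.7,fy=4.7,interpolation=cv2.INTER_CUBIC))
E
```

```text
(no output)
```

View pics/sc13.png

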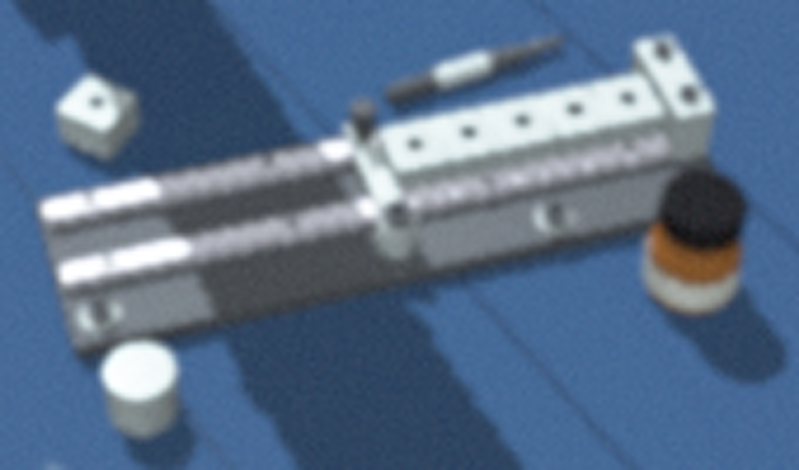

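The scene view shows the five blanks tight together against the stop, the gate shut behind them, and the bystanders where they were.

```bash
python3 -c "
from rig import r
print(r.sign_off())"
```

```text
the job is handed in; nothing more can be done
None
```

The row of five blanks is home against the end stop and the gate is shut behind it. I handed the job in at about 17 s of the 51 s allowed.

- **Row:** I pushed it with the shut fingertips from behind, about 76 mm, as one train. It stalled against the stop at about 12 N, with the tip at jig x −5.6 mm (predicted −5.5). The holes measured about 28 mm apart partway along, and the later pictures show no gaps.
- **Gate:** I swung it shut by the knob, moving round behind the knob partway. It stalled on its own stop at about 10 N, with the tip at jig x −19.8 mm (predicted −20).
- **Final pictures:** the scene view shows the row tight against the stop, with the bar square behind the last blank. The ink, punch, offcut and spare look unmoved. The arm was well clear when I handed in.

**Not checked:** in the last pictures I did not look at the file, hammer and square, but the arm did not work near them. The highest force I read was about 12 N. No check failed. The camera measurements of the jig agreed to within about 1.5 mm.

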